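# Draw the next can from the gravity rack and stand it on the scale

### The arm

A 6-joint arm with a two-finger parallel gripper is mounted at the origin on a cart in front of the work surface, level with it; the furniture and walls round the work are solid. World frame = base frame: x ahead of the robot, y to its left, z up, the work surface at z = 0. Lengths are in mm, angles in rad, forces in N, time in s.
With the tool pointing down it reaches from about 350 to 875 mm from the base axis. Payload 4.2 kg.
Tool frame: the origin (TCP) lies between the finger pads; the fingertips stand 25 mm ahead of it and the grasp point (between the pads) lies 6 mm ahead of it; z points along the fingers, y is the line along which they close (so a half turn about z gives the same grasp; the last joint's range is limited). The gripper opens to 85 mm and grips with 20 to 120 N. Pads are 22 mm wide; open, the fingers measure 114 mm over their backs; the gripper's body (76 mm by 85 mm) begins 54 mm behind the grasp point. The pads swing forward as they close: fully open they stand 13 mm farther back than shut.
Start: joints at [-0.925, 0.385, 0.008, 0, -1.194, -0.259], TCP at [235.78, -578.798, 234.412] pointing down, gripper open.
Joint ranges: [-3.14, 3.14], [-1.21, 2.06], [-1.07, 1.41], [-3.16, 2.05], [-2.99, -0.16], [-3.1, 3.1]. Speed limits (rad/s): [2.79, 2.79, 3.14, 3.14, 3.14, 3.14].

### API

Orientations are given as a unit quaternion [x, y, z, w].
In Python, from bench import read_state, get_image, job_done gives the robot as it stands.
- The arm moves only by the tool play_rows, never from a script. Its argument "series" is a list of rows, each a list of 6 numbers: the shift along the world's x, y, z in mm, then the turn, a rotation vector about the world's x, y, z in units of 6 degrees (1.0 is 6 degrees). A call has 1 to 20 rows; each row shifts and turns the commanded pose from where the row before left it; what a row does not reach is not made up. A row lasts 1/12 s, in which the tool goes at most 41.7 mm and 7.16 degrees, less where a joint would pass 70% of its speed; a pose out of reach is approached as far as the arm can. A call is refused whole if a number of a shift passes 41.7 or a number of a turn 1, either way. A call with a gripper value outside its range is refused whole. "gripper" is the opening, from 0 (shut) to 1 (fully open), set as the call begins (left out, the last holds). The fingers move at their own pace and stop on an object; the grip force is fixed at half the most. Time passes only in rows, so rows that do not move let the fingers close. It gives the time, the measured TCP pose, the force, the opening and the grip force at its end, in the units of the state.
- read_state(): the state, without advancing time (a new reading comes with each control period).
- get_image(name): name is "scene" or "top" or "wrist"; returns a dict with "image" (400x640x3 uint8, red, green, blue), "fx", "fy", "cx", "cy" (pixels), "eye" and "rotation" of the camera in the world. Camera axes: x right, y down, z forward; pixel columns grow to the right and rows downward; lengths in mm; the calibration is good to about 2 mm. A picture is of the moment at which its call begins. There is no depth.
- job_done(): hands the job in; it is judged then, once.
The state is a dict: "clock": time; "joints": joint angles; "joint_vel": joint speeds; "joint_efforts": joint torques, N m; "position": TCP position; "ee_rot": TCP orientation; "contact_force": force on the tool from outside, world axes, zero at the start; "wrist_torque": the same for the moment, N m; "gripper_width": finger opening in mm; "grasp_force": force on a finger pad.
Only numpy, scipy, OpenCV 4.12 (cv2) and the standard library are available. Lean on these libraries where they do the work, as an engineer would, in place of code of your own. Each camera call takes 0.05 s, during which the arm holds its last target. There are 200 camera calls.

### The job

Take the front can out of the gravity rack by its two ends so that the cans behind it roll down to the stop, lay it on its side on the bench and let go of it, then take it again round its body and stand it upright, cap up, in the round pan of the bench scale. Set it down gently (the sprung pan must not be pushed down by more than about 5 mm), let it stand flat on the pan's floor inside the rim, let go, and leave everything else on the bench where it is.

Things in the scene. Friction and masses are not known exactly. Their poses are not given: they have to be found in the camera images.
- can_1: The front can of the rack, the one to take: a white plastic screw-cap can with a black cap, 66 mm long, body 38 mm across (48 mm long), cap 41 mm across (the last 18 mm), 65 to 125 g. Origin at the centre of its base, z axis along the can from base to cap. At the start it lies across the lane, cap to the rack's +y side.
- can_1_mid (a point): Middle of the front can, on its axis, 33 mm from its base. Same axes as the can.
- can_2: The second can in the lane, same make and axes; it touches the first one.
- can_2_mid (a point): Middle of the second can, on its axis.
- can_3: The third can in the lane, same make and axes.
- can_3_mid (a point): Middle of the third can, on its axis.
- can_4: The last can in the lane, same make and axes; it has 4 mm of play to the back panel, so nothing fits between two cans of the full lane.
- can_4_mid (a point): Middle of the last can, on its axis.
- rack: White gravity rack, fixed, 196 x 94 mm, 125 mm high at the back. Origin on the bench below the axis of the front can; x points up the lane, away from its open front; the lane climbs at 0.27 rad along x; y is across the lane, z up. The lane is slippery and 69 mm wide between side cheeks that begin 26 mm behind the front can's axis. A tall microscope stands close on its -y side: come from the front.
- rack_stop (a point): Middle of a can that lies against the rack's stop: on the rack's z axis, 70 mm above the bench. Here both ends of the can are free, with nothing beside them and open space below, down to the foot plate 5 mm above the bench. The rails under the can lie within 30 mm of the lane's middle; two wire stops in front of it reach up to 2 mm below its axis.
- scale: White bench scale standing firmly on the bench, housing 150 x 110 x 38 mm with a small display and keys towards its -x side. Origin on the bench below the pan's centre; the housing reaches 97 mm to -x, 53 mm to +x and 55 mm to each side; z up.
- pan_floor (a point): Centre of the flat floor of the scale's steel pan, 48 mm above the bench when unloaded; z up. The floor is 45 mm across, and the rim flares out to 55 mm across, 4.5 mm above the floor.
- pan (a joint): How far the pan is pressed down, m: about 0 unloaded, end of travel 0.008. It is sprung at 1.5 N per mm, so a can alone sinks it 0.4 to 0.8 mm.
- buffer_bottle: Bystander: small white dropper bottle, 33 mm across, 70 mm tall, upright. Origin at the centre of its base.
- bench_timer: Bystander: white bench timer, 38 x 62 x 60 mm. Origin at the centre of its underside.
- tube_rinse: Bystander: upright plastic tube with a blue cap, 34 mm across, 108 mm tall. Origin at the centre of its base.
- note_pad: Bystander: yellow note pad, 51 x 51 x 14 mm. Origin at the centre of its underside. The bench in front of the rack and the scale, from there to the table's edge, is clear but for this pad and the marker at its left end, and a flat hex key near the edge at its right end.
- marker_blue: Bystander: white marker with a blue cap, 133 mm long (along its y), 13 mm thick, lying on the bench. Origin under its middle.
Not all that is in view belongs to the job. What is shaped like the can_2 but turquoise is not meant.

How it is judged (in metres and radians):
On the way, in this order (a step that is already met when the one before it is completed fails the run):
1. the front can is out of the rack and the cans behind it have rolled down to the stop (distance between can_1_mid and rack_stop above 0.05 m and distance between can_2_mid and rack_stop below 0.01 m and distance between can_3_mid and rack_stop below 0.052 m and distance between can_4_mid and rack_stop below 0.094 m), for 0.2 s.
2. that can lies on its side on the bench, let go (height (world z) of can_1_mid below 0.026 m and angle between can_1's own z axis and vertical between 1.4 and 1.75 rad and contact force between can_1 and the fingers below 0.05 N and linear speed of can_1 below 0.05 m/s), for 0.2 s.
At the end, for the whole second after the job is handed in: The can that was in front stands upright, cap up (within 0.05 rad), flat on the pan's floor inside the rim (centre within 6 mm, base within 2 mm of the floor), let go and at rest, the pan not held down; the other three cans lie in the rack, rolled down to the stop (horizontal distance between can_1 and pan_floor below 0.006 m and angle between can_1's own z axis and vertical below 0.05 rad and z of can_1 in the frame of pan_floor between -0.002 and 0.002 m and contact force between can_1 and the fingers below 0.05 N and linear speed of can_1 below 0.02 m/s and value of joint pan below 0.003 m and distance between can_2_mid and rack_stop below 0.01 m and distance between can_3_mid and rack_stop below 0.052 m and distance between can_4_mid and rack_stop below 0.094 m); the robot touches nothing.
It fails at once if the pan is pressed down more than 6 mm (value of joint pan above 0.006 m).
It fails at once if another thing on the bench is moved by more than 30 mm (distance of any of buffer_bottle, bench_timer, tube_rinse, note_pad, marker_blue from where it was at the start of the episode above 0.03 m).
It fails at once if one of the other cans leaves the rack's lane (distance between can_2_mid and rack_stop above 0.0712 m or distance between can_3_mid and rack_stop above 0.1124 m or distance between can_4_mid and rack_stop above 0.1536 m).
It also fails if it takes over 69 s, if anything falls off the work surface, if the arm or the gripper's body presses on something with over 40 N, if the wrist force passes 120 N, or if a joint passes its speed limit or range.

## Working session

There is one attempt and no reset: what is moved stays moved. The work goes in short steps, Python scripts to look and compute and a tool call to move; the robot and the scene stay as the last step left them, time stands still between calls to the robot, and variables do not carry over. Pictures are saved under pics/ and viewed, at most 10 in all, crops included, and the job is handed in when it is done.

Besides the shell and the picture viewer there is one more tool, called after "Request:" as name(argument=value, ...) on one line, values as JSON. play_rows: Moves the arm, as the interface text tells. Its arguments: {"type":"object","properties":{"series":{"type":"array","items":{"type":"array","items":{"type":"number"}}},"gripper":{"type":"number"}},"required":["series"]}

```bash
mkdir -p pics; ls
cat > h.py <<'E'
import numpy as np, cv2
from bench import read_state, get_image
def shot(n,f,crop=None,s=1):
    d=get_image(n); im=cv2.cvtColor(d["image"],cv2.COLOR_RGB2BGR)
    np.savez('pics/'+f+'.npz',**{k:np.array(v) for k,v in d.items()})
    if crop: im=im[crop[1]:crop[3],crop[0]:crop[2]]
    if s!=1: im=cv2.resize(im,None,fx=s,fy=s,interpolation=cv2.INTER_CUBIC)
    cv2.imwrite('pics/'+f+'.png',im); return d
def ray(d,u,v):
    r=np.array([(u-d["cx"])/d["fx"],(v-d["cy"])/d["fy"],1.]); R=np.array(d["rotation"])
    if R.shape!=(3,3):
        from scipy.spatial.transform import Rotation; R=Rotation.from_quat(R).as_matrix()
    return np.array(d["eye"],float),R@r
def onz(d,u,v,z):
    e,r=ray(d,u,v); return e+r*(z-e[2])/r[2]
def tri(d1,p1,d2,p2):
    e1,r1=ray(d1,*p1); e2,r2=ray(d2,*p2); r1/=np.linalg.norm(r1); r2/=np.linalg.norm(r2)
    t=np.linalg.lstsq(np.c_[r1,-r2],e2-e1,rcond=None)[0]
    a,b=e1+r1*t[0],e2+r2*t[1]; return (a+b)/2,np.linalg.norm(a-b)
def ld(f): return dict(np.load('pics/'+f+'.npz'))
def pix(d,P):
    R=np.array(d["rotation"]); 
    if R.shape!=(3,3):
        from scipy.spatial.transform import Rotation; R=Rotation.from_quat(R).as_matrix()
    c=R.T@(np.array(P)-d["eye"]); return np.array([d["fx"]*c[0]/c[2]+d["cx"],d["fy"]*c[1]/c[2]+d["cy"]])
E
python3 - <<'E'
from h import *
for n in("scene","top"):
    d=shot(n,n+"0"); print(n,d["fx"],d["cx"],d["cy"],d["eye"],np.array(d["rotation"]).round(3).tolist())
print(read_state())
E
```

```text
pics
scene 459.62567784219436 323.1868149821409 200.183299494845 [ 50.86947201 967.27581732 830.54047704] [-0.323, 0.87, -0.353, 0.121]
top 379.87466786875945 317.44873328085265 199.24239613665256 [417.48062257 408.63387838 933.60486637] [0.71, -0.703, 0.025, -0.028]
{'clock': 0.1, 'joints': array([-9.25428117e-01,  3.85485622e-01,  6.75751881e-03, -4.06418552e-04,
       -1.19398151e+00, -2.58604665e-01]), 'joint_vel': array([ 0.00067714, -0.00168981,  0.00218914,  0.00173074, -0.00114444,
        0.00143063]), 'joint_efforts': array([-6.75701122e-04, -3.93318629e+01,  1.88929403e+01,  4.19789359e+00,
       -2.58636719e-03, -6.60627073e-07]), 'position': array([ 235.56694107, -578.35784627,  233.42965163]), 'ee_rot': array([-1.92105075e-01,  9.81373878e-01,  9.43072749e-04, -2.47903571e-04]), 'contact_force': array([-0.12267671, -0.04525116,  0.03531338]), 'wrist_torque': array([-0.02444745, -0.0309085 , -0.00356705]), 'grasp_force': 0.0, 'gripper_width': 85.53579530637747}
```

View pics/scene0.png

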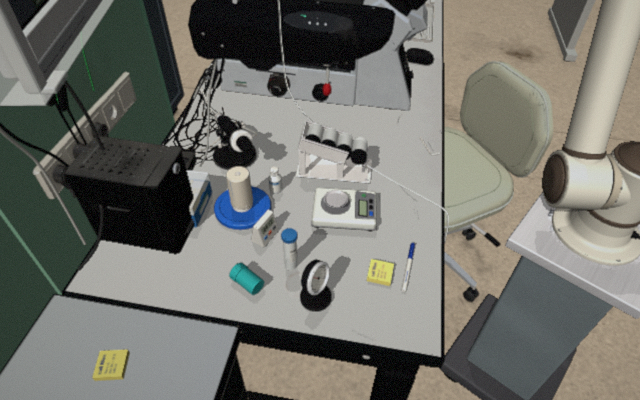

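View pics/top0.png

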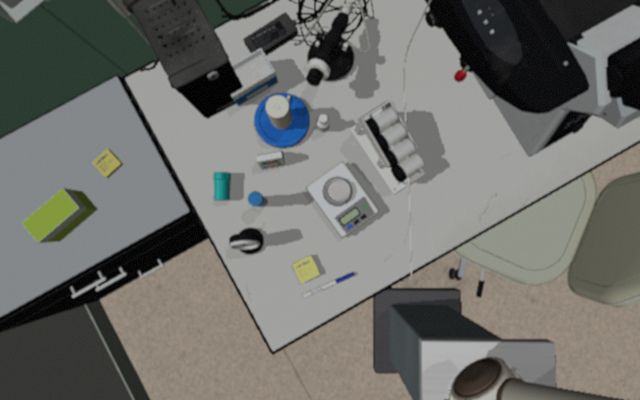

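The scene view shows the rack at about (337,150), with the front can at about (358,157) and the pan at (336,203). The top view shows the rack at (390,147) and the pan at (339,190). Next I'll enlarge both regions.

Run:
```python
from h import *
a=cv2.imread('pics/scene0.png')[110:240,290:400]; b=cv2.imread('pics/top0.png')[95:245,300:435]
a=cv2.resize(a,None,fx=3.6,fy=3.6,interpolation=cv2.INTER_CUBIC);b=cv2.resize(b,None,fx=2.96,fy=2.96*0+3.12,interpolation=cv2.INTER_CUBIC)
H=468; b=cv2.resize(b,(400,H)); cv2.imwrite('pics/crop.png',np.hstack([a[:H],b]))
t=ld('top0'); s=ld('scene0')
for n,uv,z in(("pan",(339,190),50),("canfrontA",(417,165),90),("canbackA",(385,112),90)): print(n,onz(t,*uv,z).round(1))
print("pan tri",tri(t,(339,190),s,(337,201)))
for P in([500,300,0],[600,300,0],[500,400,0]): print(P,pix(t,P),pix(s,P))
```

```text
pan [505.4 362.7  50. ]
canfrontA [559.1 190.4  90. ]
canbackA [679.7 261.5  90. ]
pan tri (array([505.21152201, 361.39748422,  40.02781582]), np.float64(2.723710043186041))
[500, 300, 0] [363.3447209 194.3816042] [352.87170835 199.63771036]
[600, 300, 0] [363.34818377 154.29401266] [322.5276186  181.37034262]
[500, 400, 0] [322.78651102 194.03014764] [327.29121783 222.2743343 ]
```

View pics/crop.png

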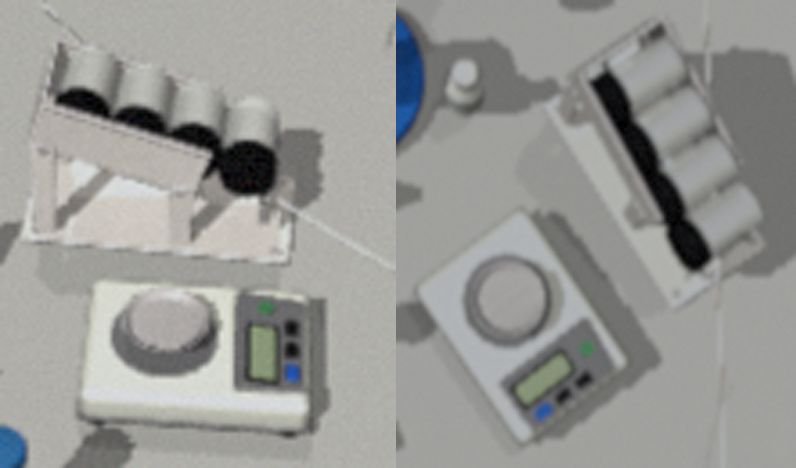

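The crops give these positions: in the top view, the front can's cap end is at about (399,172.5), its body end at about (420,162), and the foot plate's left edge runs (394,194)–(351,129). In the scene view the cap face is at about (358,156), and a thin cable passes near the rack front. Next I'll work these out in world coordinates.

Run:
```python
from h import *
t=ld('top0'); s=ld('scene0')
p=lambda *a: print(a[0],np.round(a[1],1))
p('plateFL',onz(t,394.2,193.7,5));p('plateBL',onz(t,351.3,128.7,5))
a=onz(t,394.2,193.7,5);b=onz(t,351.3,128.7,5);print(np.linalg.norm(a-b),np.arctan2(*(b-a)[[1,0]]))
p('cap',onz(t,399.2,172.6,70));p('bodyend',onz(t,420.1,162.3,80))
P,e=tri(t,(399.2,172.6),s,(358,156));p('captri',P);print(e)
P,e=tri(t,(460,75),s,(326,91));p('microscope knob',P);print(e)
p('scope foot scene',onz(s,410,107,0)); p('scope foot scene L',onz(s,222,90,0)); p('top foot',onz(t,530,152,0))
p('spot',onz(t,440,215,0)); p('edge',onz(t,440,253,0)); p('edge2',onz(t,270,350,0)); p('objscene',onz(s,425,150,0)); p('objtop',onz(t,490,195,0))
# scale corners at z=38 in top crop
for c in((418,290),(525,208),(628,365),(523,445)): p('sc',onz(t,(c[0]-396)/2.963+300,c[1]/3.12+95,38))
p('pan',onz(t,(511-396)/2.963+300,299/3.12+95,52))
```

```text
plateFL [501.9 225.    5. ]
plateBL [663.1 330.5   5. ]
192.6962369133843 0.579631580465459
cap [544.6 226.1  70. ]
bodyend [567.1 180.7  80. ]
captri [545.1 226.7  70.8]
1.5893695875990048
microscope knob [761.5  96.4 105. ]
1.558077243525093
scope foot scene [ 611.9 -136.     0. ]
scope foot scene L [1118.9  190.6    0. ]
top foot [ 609.2 -113.4    0. ]
spot [450.9 112.    0. ]
edge [358.3 113.4   0. ]
edge2 [124.  523.4   0. ]
objscene [466.   12.5   0. ]
objtop [501.2 -11.7   0. ]
sc [510.8 436.9  38. ]
sc [574.4 351.6  38. ]
sc [455.3 269.2  38. ]
sc [394.4 352.4  38. ]
pan [503.2 363.2  52. ]
```

Request:
play_rows(series=[[9.4,32.8,4.6,0,0,0.1],[9.4,32.8,4.6,0,0,0.1],[9.4,32.8,4.6,0,0,0.1],[9.4,32.8,4.6,0,0,0.1],[9.4,32.8,4.6,0,0,0.1],[9.4,32.8,4.6,0,0,0.1],[9.4,32.8,4.6,0,0,0.1],[9.4,32.8,4.6,0,0,0.1],[9.4,32.8,4.6,0,0,0.1],[9.4,32.8,4.6,0,0,0.1],[15,35,0,0,0,0.1],[15,35,0,0,0,0.1],[15,35,0,0,0,0.1],[15,35,0,0,0,0.1],[15,35,0,0,0,0.1],[15,35,0,0,0,0.1],[15,35,0,0,0,0.1],[15,35,0,0,0,0.1],[15,35,0,0,0,0],[15,35,0,0,0,0]], gripper=1)

```text
clock: 1.77
position: [479.8, 101.1, 280.2]
ee_rot: [-0.284, 0.959, 0.0, -0.0]
contact_force: [1.2, 0.0, 0.6]
gripper_width: 85.4
grasp_force: 0.0
```

Request:
play_rows(series=[[5,10,-6,0,0,0],[5,10,-6,0,0,0],[5,10,-6,0,0,0],[5,10,-6,0,0,0],[5,10,-6,0,0,0],[5,10,-6,0,0,0],[0,0,0,0,0,0],[0,0,0,0,0,0],[0,0,0,0,0,0]])

```text
clock: 2.52
position: [509.8, 158.9, 244.6]
ee_rot: [-0.284, 0.959, -0.0, 0.0]
contact_force: [0.1, 0.9, 0.5]
gripper_width: 85.1
grasp_force: 0.0
```

Run:
```python
from h import *
from scipy.spatial.transform import Rotation as R
d=shot("wrist","w1"); st=read_state()
print(d["fx"],d["eye"],st['position'],st['joints'].round(3),R.from_quat(st['ee_rot']).as_matrix().round(3).tolist(),st['clock'])
print('expected can mid px',pix(d,[563,199,70]),pix(d,[545,226.5,70]))
```

```text
282.2100075479025 [438.17114732 113.48441819 384.03784724] [509.75138807 158.78338829 244.82947834] [ 0.606  0.222 -0.199  0.    -1.15  -1.602] [[-0.839, -0.544, 0.0], [-0.544, 0.839, 0.0], [-0.001, -0.0, -1.0]] 2.5667
expected can mid px [319.36317286 233.23178673] [346.15585484 233.13499667]
```

View pics/w1.png

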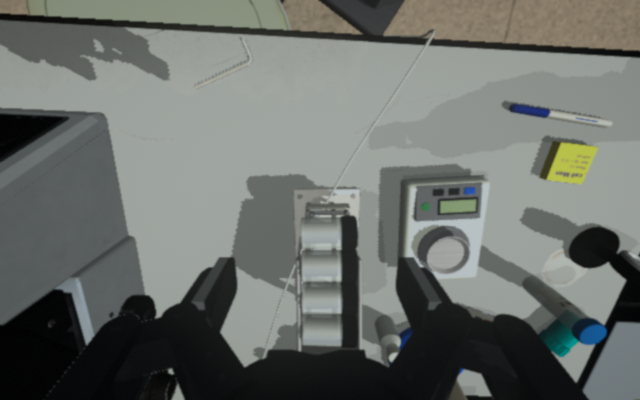

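The wrist view shows the front can at about u 301–357, v 217–249. The hex key is at (245,60)–(195,85), the cable at (430,35)–(300,270), and the scale pan at (443,250). I'll refine the can's ends and check the laying spot.

Run:
```python
from h import *
d=ld('w1'); g=cv2.cvtColor(cv2.imread('pics/w1.png'),cv2.COLOR_BGR2GRAY)
for v in(222,228,233,238,243): print(v,g[v,294:364].tolist())
print('col',g[205:262:1,325].tolist(), g[205:262,350].tolist())
print('spot',pix(d,[450,112,0]),'key',onz(d,245,60,0),onz(d,195,85,0),'cable',onz(d,430,35,0),onz(d,375,120,0),onz(d,325,200,0))
# pan circle
m=cv2.HoughCircles(cv2.medianBlur(g,3)[215:285,405:485],cv2.HOUGH_GRADIENT,1,40,param1=80,param2=15,minRadius=15,maxRadius=35); print(m)
if m is not None: print(onz(d,m[0,0,0]+405,m[0,0,1]+215,52.5))
```

```text
222 [122, 134, 136, 136, 135, 133, 124, 115, 114, 112, 107, 102, 101, 101, 102, 103, 105, 107, 108, 107, 108, 108, 108, 108, 108, 107, 108, 106, 106, 107, 111, 112, 113, 113, 113, 113, 112, 108, 104, 104, 105, 108, 114, 125, 129, 117, 90, 62, 42, 37, 37, 37, 36, 36, 36, 36, 35, 36, 36, 37, 37, 46, 86, 141, 160, 150, 146, 146, 146, 146]
228 [111, 125, 135, 136, 135, 134, 132, 137, 146, 150, 148, 146, 147, 146, 147, 147, 147, 147, 147, 147, 146, 147, 147, 147, 147, 148, 148, 148, 148, 148, 148, 148, 148, 148, 148, 149, 149, 148, 148, 148, 148, 148, 150, 152, 157, 148, 125, 89, 52, 37, 37, 36, 37, 36, 36, 36, 36, 35, 37, 35, 36, 38, 54, 100, 133, 145, 146, 145, 146, 146]
233 [105, 120, 134, 138, 138, 137, 138, 151, 165, 171, 171, 169, 169, 169, 168, 168, 167, 168, 167, 168, 168, 168, 168, 168, 168, 168, 168, 168, 168, 168, 169, 169, 170, 170, 169, 169, 169, 170, 170, 170, 170, 170, 169, 169, 166, 156, 138, 102, 61, 39, 36, 37, 37, 37, 36, 37, 36, 36, 36, 37, 36, 37, 45, 76, 116, 140, 146, 146, 146, 146]
238 [100, 116, 132, 136, 129, 112, 107, 133, 157, 168, 168, 166, 166, 165, 165, 164,
[... 724 characters left out ...]
 167, 169, 168, 169, 168, 167, 165, 164, 162, 159, 162, 173, 184, 184, 179, 173, 171, 159, 126, 110, 112, 114, 108, 101, 103, 110, 118, 125, 133, 140] [177, 171, 167, 176, 181, 182, 179, 169, 161, 153, 113, 64, 40, 36, 36, 35, 36, 35, 36, 36, 36, 37, 36, 36, 37, 36, 36, 36, 36, 37, 35, 37, 36, 36, 37, 38, 37, 38, 36, 36, 36, 36, 36, 35, 34, 34, 33, 34, 34, 34, 34, 34, 34, 34, 34, 34, 34]
spot [310.33268514 110.18354408] key [444.1800135   13.05911207   0.        ] [503.64579086 -26.37025579   0.        ] cable [299.94183616 185.99199836   0.        ] [414.23273253 189.68932826   0.        ] [542.26926392 196.00670551   0.        ]
[[[37.5 32.5 26.6]]]
[498.92152628 351.362395    52.5       ]
```

Run:
```python
from h import *
d=ld('w1'); yaw=.579; X=np.array([np.cos(yaw),np.sin(yaw),0]);Y=np.array([-np.sin(yaw),np.cos(yaw),0])
e,r=ray(d,350,215.6)
# 2D (x along X, z): line through e dir r ; axis at z=70, dist 20.5 on +X side
r2=np.array([r@X,r[2]]);r2/=np.linalg.norm(r2); n=np.array([-r2[1],r2[0]]); n*=np.sign(n[0])
e2=np.array([e@X,e[2]]); x=(e2@n+20.5-70*n[1])/n[0]
for u,z in((300.8,88),(300.8,70),(357.5,88),(357.5,70)):
    P=onz(d,u,233,z); print(u,z,P@Y,P@X)
print('x',x); R=d['rotation']; print(np.array(R).round(3).tolist())
for yc in (-130.,-129.):pass
# lane direction: caps' right edge line in image over the rack
g=cv2.cvtColor(cv2.imread('pics/w1.png'),cv2.COLOR_BGR2GRAY)
for v in(228,262,295,325): 
    row=g[v,340:372].astype(int); print(v,340+np.argmax(np.diff(row)),end=' ')
```

```text
300.8 88 -163.1551525282582 571.087233142812
300.8 70 -164.27278110871114 579.73563012856
357.5 88 -97.59652856825781 571.311469476421
357.5 70 -94.7279937500277 579.9735007121226
x 579.0660393247786
[0.471, 0.866, 0.146, 0.08]
228 356 262 358 295 358 325 358
```

Request:
play_rows(series=[[11.5,12.3,-15,0,0,0],[11.5,12.3,-15,0,0,0],[11.6,12.3,-15,0,0,0],[11.6,12.2,-15,0,0,0],[0,0,-18,0,0,0],[0,0,-18,0,0,0],[0,0,-18,0,0,0],[0,0,-16,0,0,0],[0,0,-14,0,0,0],[0,0,-12,0,0,0],[0,0,-11,0,0,0],[0,0,0,0,0,0],[0,0,0,0,0,0]], gripper=1)

```text
clock: 3.65
position: [556.0, 208.0, 77.4]
ee_rot: [-0.284, 0.959, -0.0, -0.0]
contact_force: [2.0, -0.4, 0.3]
gripper_width: 85.2
grasp_force: 0.0
```

Run:
```python
from h import *
shot("wrist","w2"); shot("scene","s2")
a=cv2.imread('pics/w2.png'); b=cv2.imread('pics/s2.png')[90:210,280:440]
cv2.imwrite('pics/c2.png',np.vstack([cv2.resize(a[180:400,120:520],(800,440))[:300],cv2.resize(b,(400,300))[:, :].repeat(1,1) if 0 else np.hstack([cv2.resize(b,(400,300)),np.zeros((300,400,3),np.uint8)])]))
```

```text
(no output)
```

View pics/c2.png

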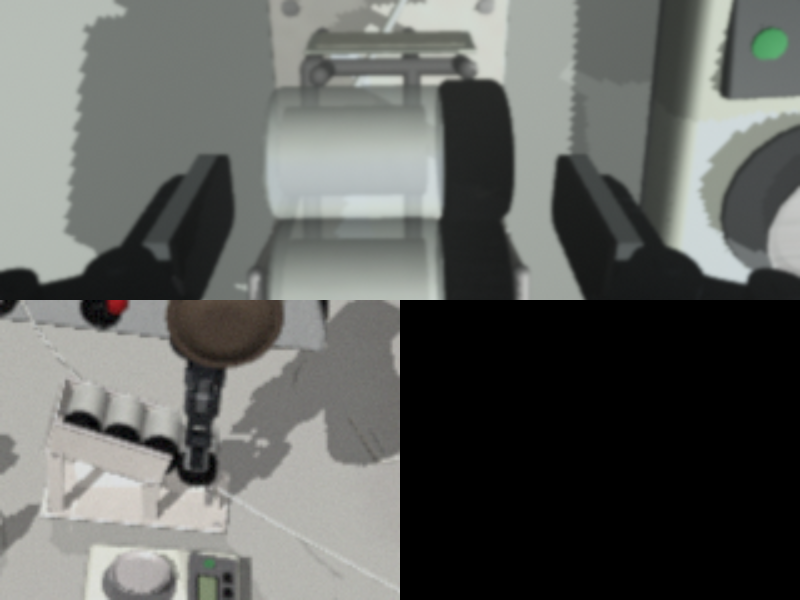

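The crop shows the two fingers standing free at both ends of the front can (gaps of about 35 and 42 px), and the scene view shows the finger over the cap face. I'll close the gripper.

Request:
play_rows(series=[[0,0,0,0,0,0],[0,0,0,0,0,0],[0,0,0,0,0,0],[0,0,0,0,0,0],[0,0,0,0,0,0],[0,0,0,0,0,0]], gripper=0.55)

```text
clock: 4.25
position: [556.8, 208.6, 79.1]
ee_rot: [-0.284, 0.959, 0.0, 0.001]
contact_force: [-1.9, -0.4, 5.1]
gripper_width: 64.6
grasp_force: 64.9
```

Request:
play_rows(series=[[0,0,10,0,0,0],[0,0,16,0,0,0],[-2,-1,20,0,0,0],[-10,-7,25,0,0,0],[-15,-10,20,0,0,0],[-15,-12,10,0,0,0],[-15,-12,0,0,0,0],[-10,-10,0,0,0,0],[0,0,0,0,0,0],[0,0,0,0,0,0],[0,0,0,0,0,0]], gripper=0.55)

```text
clock: 5.17
position: [489.5, 156.7, 178.8]
ee_rot: [-0.284, 0.959, 0.0, 0.001]
contact_force: [1.1, 0.4, -0.4]
gripper_width: 64.4
grasp_force: 66.5
```

Run:
```python
from h import *
shot("wrist","w3"); shot("scene","s3")
a=cv2.imread('pics/w3.png'); b=cv2.imread('pics/s3.png')[80:230,260:460]
cv2.imwrite('pics/c3.png',np.hstack([cv2.resize(a[150:400,120:520],(400,250)),cv2.resize(b,(400,300))[:250]]))
```

```text
(no output)
```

View pics/c3.png

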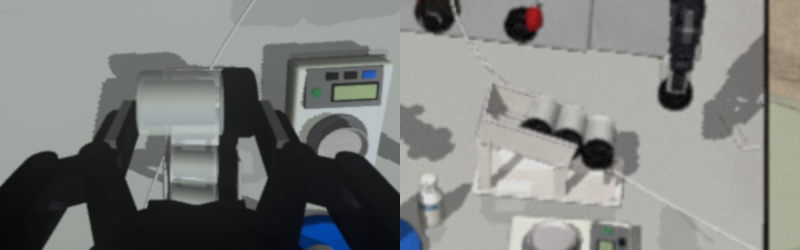

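The wrist view shows the can held between the fingers, and the scene view shows the other three cans rolled down to the stop. Now I'll carry it to the clear bench while turning the cap outward.

Request:
play_rows(series=[[-2.8,-3.2,-4,0,0,-0.95],[-2.8,-3.2,-4,0,0,-0.95],[-2.8,-3.2,-4,0,0,-0.95],[-2.8,-3.2,-8,0,0,-0.95],[-2.8,-3.2,-8,0,0,-0.95],[-2.8,-3.2,-8,0,0,-0.95],[-2.8,-3.2,-8,0,0,-0.95],[-2.8,-3.2,-8,0,0,-0.95],[-2.8,-3.2,-8,0,0,-0.95],[-2.8,-3.2,-8,0,0,-0.95],[-2.8,-3.2,-8,0,0,-0.95],[-2.8,-3.2,-8,0,0,-0.95],[-2.8,-3.2,-8,0,0,-0.95],[-2.8,-3.2,-8,0,0,-0.95],[0,0,-10,0,0,0],[0,0,-8,0,0,0],[0,0,0,0,0,0],[0,0,0,0,0,0]], gripper=0.55)

```text
clock: 6.77
position: [450.0, 111.7, 60.0]
ee_rot: [0.397, 0.918, -0.001, -0.0]
contact_force: [-0.9, -1.0, -0.7]
gripper_width: 64.3
grasp_force: 66.5
```

Run:
```python
from h import *
from scipy.spatial.transform import Rotation as R
d=shot("scene","s4"); st=read_state(); print(st['joints'].round(2),R.from_quat(st['ee_rot']).as_matrix().round(3).tolist(),pix(d,st['position']))
```

```text
[ 0.6   0.33 -0.6   0.   -0.64 -2.98] [[-0.685, 0.729, 0.0], [0.729, 0.685, -0.0], [-0.0, 0.0, -1.0]] [414.07744535 153.2049934 ]
```

Request:
play_rows(series=[[0,0,-7,0,0,0],[0,0,-7,0,0,0],[0,0,-6,0,0,0],[0,0,-3,0,0,0],[0,0,-2,0,0,0],[0,0,-2,0,0,0],[0,0,-1,0,0,0],[0,0,0,0,0,0],[0,0,0,0,0,0]], gripper=0.55)

```text
clock: 7.57
position: [449.9, 111.5, 32.5]
ee_rot: [0.397, 0.918, 0.0, 0.0]
contact_force: [-0.5, 0.7, -1.2]
gripper_width: 64.6
grasp_force: 66.6
```

Request:
play_rows(series=[[0,0,-1,0,0,0],[0,0,-1,0,0,0],[0,0,0,0,0,0],[0,0,0,0,0,0]], gripper=0.55)

```text
clock: 7.9
position: [449.8, 111.5, 30.4]
ee_rot: [0.397, 0.918, 0.0, 0.0]
contact_force: [-0.5, 0.9, -0.6]
gripper_width: 64.3
grasp_force: 66.6
```

Request:
play_rows(series=[[0,0,-1,0,0,0],[0,0,0,0,0,0],[0,0,0,0,0,0]], gripper=0.55)

```text
clock: 8.15
position: [450.0, 111.5, 30.0]
ee_rot: [0.397, 0.918, 0.0, 0.0]
contact_force: [-1.7, -0.9, 4.9]
gripper_width: 64.1
grasp_force: 67.1
```

Request:
play_rows(series=[[0,0,0,0,0,0],[0,0,0,0,0,0],[0,0,0,0,0,0],[0,0,0,0,0,0],[0,0,0,0,0,0],[0,0,0,0,0,0],[0,0,0,0,0,0],[0,0,0,0,0,0]], gripper=1)

```text
clock: 8.82
position: [449.8, 111.5, 29.4]
ee_rot: [0.397, 0.918, -0.0, -0.0]
contact_force: [-0.6, -0.5, 0.5]
gripper_width: 85.3
grasp_force: 0.0
```

Request:
play_rows(series=[[0,0,5,0,0,0],[0,0,15,0,0,0],[0,0,25,0,0,0],[0,0,30,0,0,0],[0,0,35,0,0,0],[0,0,30,0,0,0],[0,0,0,0,0,0],[0,0,0,0,0,0]], gripper=1)

```text
clock: 9.48
position: [450.6, 112.1, 171.6]
ee_rot: [0.397, 0.918, 0.002, 0.001]
contact_force: [0.3, -0.8, -1.2]
gripper_width: 85.5
grasp_force: 0.0
```

Run:
```python
from h import *
d=shot("wrist","w5"); print(pix(d,[450,111.5,20]))
d=shot("top","t5"); print(pix(d,[450,111.5,20]))
d=shot("scene","s5"); print(pix(d,[450,111.5,20]))
```

```text
[314.44654428 186.72136907]
[442.86201639 215.08356793]
[411.80801692 164.86065232]
```

View pics/w5.png

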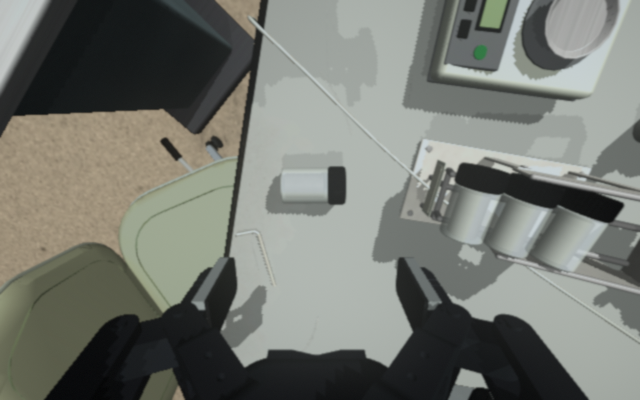

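The wrist view shows the can lying at (313,185), where it should be, with its axis along the image's u and the cap to the right. I'll turn the tool across the can and tilt it a little to learn the wrist geometry.

```bash
cat > rec.py <<'E'
from bench import read_state
import json
s=read_state(); open('rec.jsonl','a').write(json.dumps([s['joints'].tolist(),s['position'].tolist(),s['ee_rot'].tolist()])+'\n'); print(s['joints'].round(3),s['position'].round(1))
E
python3 rec.py
```

```text
[ 0.595  0.174 -0.472 -0.    -0.927 -2.983] [448.9 111.1 168.5]
```

Request:
play_rows(series=[[0,0,0,0,0,1],[0,0,0,0,0,1],[0,0,0,0,0,1],[0,0,0,0,0,1],[0,0,0,0,0,1],[0,0,0,0,0,1],[0,0,0,0,0,1],[0,0,0,0,0,1],[0,0,0,0,0,1],[0,0,0,0,0,1],[0,0,0,0,0,1],[0,0,0,0,0,1],[0,0,0,0,0,1],[0,0,0,0,0,1],[0,0,0,0,0,1]])

```text
clock: 10.88
position: [449.0, 111.0, 167.8]
ee_rot: [-0.37, 0.929, -0.0, -0.002]
contact_force: [0.1, 0.1, 0.4]
gripper_width: 85.6
grasp_force: 0.0
```

Request:
play_rows(series=[[0,0,0,-0.64,0.68,0],[0,0,0,-0.64,0.68,0],[0,0,0,-0.64,0.68,0],[0,0,0,-0.64,0.68,0],[0,0,0,-0.64,0.68,0],[0,0,0,0,0,0],[0,0,0,0,0,0]])

```text
clock: 11.47
position: [449.4, 111.5, 167.0]
ee_rot: [-0.357, 0.902, -0.09, -0.227]
contact_force: [-0.1, -0.8, 0.7]
gripper_width: 85.6
grasp_force: 0.0
```

```bash
python3 rec.py
cat > fk.py <<'E'
import numpy as np, json
from scipy.spatial.transform import Rotation as R
from scipy.optimize import least_squares
D=[([-0.92542812,0.38548562,0.00675752,-0.00040642,-1.19398151,-0.25860466],[235.567,-578.358,233.43],None)]
D+=[([.606,.222,-.199,0,-1.15,-1.602],[509.75,158.78,244.83],None),([.6,.33,-.6,0,-.64,-2.98],[450,111.7,60],None)]
D+=[(a,b,c) for a,b,c in map(json.loads,open('rec.jsonl'))]
rz=lambda a:R.from_euler('z',a); ry=lambda a:R.from_euler('y',a); rx=lambda a:R.from_euler('x',a)
def fk(q,p):
    h,e0,l1,l2,e,L,lat,c6=p
    b=rz(q[0]); u=b*ry(q[1]); f=u*ry(-q[2]); w=f*rx(q[3])*ry(-q[4]); t=w*rx(q[5]+c6)
    P=b.apply([e0,-lat,h])+u.apply([0,0,l1])+f.apply([l2,0,e])+w.apply([L,0,0])
    return P,t   # tool z = t x-axis
TZ=R.from_matrix(np.array([[0,0,1],[0,1,0],[-1,0,0]]).astype(float)) # columns: tool x,y,z in t-frame
def res(p):
    o=[]
    for q,P,r in D:
        a,t=fk(q,p); o+=list(a-P)
        if r: o+=list(200*((t*TZ).inv()*R.from_quat(r)).as_rotvec())
    o+=list((np.array(p[:7])-[450,50,400,400,0,250,162])*1e-3)
    return o
if __name__=='__main__':
    best=min((least_squares(res,[450,50,400,400,0,250,162,c]) for c in(0,1.57,3.14,-1.57)),key=lambda s:s.cost)
    print(best.cost,best.x.round(2)); print(np.round(best.fun,1)); np.save('p.npy',best.x)
E
python3 fk.py
```

```text
[ 0.634  0.415 -0.244  0.057 -1.402 -1.475] [449.4 111.5 167. ]
92907.10910165806 [ 1.5921e+02  3.2700e+00  5.4751e+02  4.2311e+02 -1.9000e-01  2.7433e+02
  1.6652e+02  2.8800e+00]
[-6.800e+00 -2.500e+00  2.200e+00  4.200e+00 -5.200e+00  1.000e+00
  2.000e+00 -4.200e+00  3.600e+00  5.000e+00 -5.000e+00  9.000e-01
 -1.000e-01  1.000e-01  3.036e+02 -1.400e+01  2.090e+01 -7.600e+00
  1.980e+01 -1.520e+01 -3.036e+02 -3.000e-01 -0.000e+00  1.000e-01
  0.000e+00 -0.000e+00  0.000e+00  0.000e+00]
```

```bash
sed -i 's/rx(q\[5\]+c6)/rx(-q[5]+c6)/' fk.py; python3 fk.py; cp fk.py fkb.py; sed -i 's/rx(q\[3\])/rx(-q[3])/' fkb.py; sed -i "s/'p.npy'/'pb.npy'/" fkb.py; python3 fkb.py
```

```text
701.1246326190825 [ 1.5921e+02  3.2700e+00  5.4751e+02  4.2311e+02 -1.9000e-01  2.7433e+02
  1.6652e+02  4.7000e+00]
[ -6.8  -2.5   2.2   4.2  -5.2   1.    2.   -4.2   3.6   5.   -5.    0.9
  -0.    0.1   2.  -14.   20.9  -7.6  22.5   2.3  -2.   -0.3  -0.    0.1
   0.   -0.    0.    0. ]
36.05570434044436 [156.25  -0.83 561.77 423.39   1.1  286.06 160.27  -1.57]
[-0.4 -0.2  1.8  0.5 -0.2  1.3 -0.1  1.9  2.9  0.8 -0.   1.1  0.  -0.
 -0.  -1.3 -1.2 -7.1  0.  -0.   0.  -0.3 -0.1  0.2  0.   0.   0.  -0. ]
```

```bash
cat > ik.py <<'E'
from fkb import *
p=np.load('pb.npy'); lo=np.array([-3.14,-1.21,-1.07,-3.16,-2.99,-3.1]);hi=np.array([3.14,2.06,1.41,2.05,-.16,3.1])
def pose(g,a,tz,al):
    # grasp point g, heading al; tz=angle of tool z from down toward heading +d; tool y = d+90deg
    d=np.array([np.cos(al),np.sin(al),0]); y=np.array([-d[1],d[0],0]); z=np.sin(tz)*d+np.array([0,0,-np.cos(tz)])
    return np.array(g)-a*z, R.from_matrix(np.c_[np.cross(y,z),y,z])
def ik(P,T,q0):
    f=lambda q:np.r_[fk(q,p)[0]-P,300*((fk(q,p)[1]*TZ).inv()*T).as_rotvec()]
    s=least_squares(f,np.clip(q0,lo+.01,hi-.01),bounds=(lo,hi)); return s.x,np.sqrt(2*s.cost)
E
python3 - <<'E'
from ik import *
al0=np.radians(43.2); q0=np.array(D[-1][0]); r=np.radians
for psi in(10,20,30,45,60):
    P,T=pose([447,108.5,22],6,-r(psi),al0); q,e=ik(P,T,q0); print('init',psi,q.round(2),round(e,1))
for phi in(30,45,60,70,80):
  for al in range(-150,210,30):
    P,T=pose([503,361,78],6,r(phi),r(al)); best=min((ik(P,T,s) for s in(q0,[.9,.5,-.5,1.2,-1,-1.],[.9,.5,-.5,-1.2,-1,-1.],[.6,.5,-.5,-1.2,-1.5,1.],[.9,.5,-.5,1.2,-1.5,-2.5])),key=lambda x:x[1])
    if best[1]<3: print(phi,al,best[0].round(2),round(best[1],1))
E
```

```text
init 10 [ 0.61  0.45 -0.54  0.04 -0.76 -1.46] 0.0
init 20 [ 0.62  0.53 -0.43  0.05 -0.96 -1.48] 0.0
init 30 [ 0.63  0.61 -0.34  0.07 -1.15 -1.49] 0.0
init 45 [ 0.65  0.74 -0.2   0.08 -1.41 -1.51] 0.0
init 60 [ 0.65  0.88 -0.09  0.09 -1.65 -1.51] 0.0
30 -150 [ 0.81  0.77  0.2  -0.14 -1.51  1.33] 0.0
30 -120 [ 0.92  0.76  0.17  0.07 -1.5   1.68] 0.0
30 -90 [ 1.02  0.7   0.04  0.27 -1.38  2.01] 0.0
30 -60 [ 1.1   0.61 -0.14  0.47 -1.17  2.3 ] 0.0
30 30 [ 1.    0.38 -0.59  1.07 -0.26 -3.04] 0.0
30 60 [ 0.83  0.4  -0.55 -0.77 -0.16 -0.62] 1.6
30 90 [ 0.7   0.47 -0.41 -0.9  -0.51  0.06] 0.0
30 120 [ 0.65  0.57 -0.22 -0.72 -0.85  0.38] 0.0
30 150 [ 0.66  0.66 -0.02 -0.53 -1.15  0.67] 0.0
30 180 [ 0.73  0.74  0.13 -0.34 -1.38  0.98] 0.0
45 -150 [ 0.79  0.91  0.38 -0.19 -1.8   1.33] 0.0
45 -120 [ 0.93  0.89  0.33  0.09 -1.79  1.68] 0.0
45 -90 [ 1.06  0.81  0.15  0.35 -1.62  1.97] 0.0
45 -60 [ 1.17  0.69 -0.11  0.61 -1.36  2.17] 0.0
45 60 [ 0.8   0.42 -0.71 -2.65 -0.38  1.29] 0.0
45 90 [ 0.61  0.52 -0.5  -1.52 -0.62  0.73] 0.0
45 120 [ 0.55  0.64 -0.22 -1.01 -0.99  0.68] 0.0
45 150 [ 0.58  0.7
[... 702 characters left out ...]
-1.67  2.03] 0.0
70 60 [ 0.75  0.66 -0.9  -2.85 -1.2   1.56] 0.0
70 90 [ 0.49  0.71 -0.58 -1.95 -1.1   1.29] 0.0
70 120 [ 0.44  0.82 -0.2  -1.31 -1.32  1.01] 0.0
70 150 [ 0.5   0.96  0.17 -0.94 -1.67  0.92] 0.0
70 180 [ 0.62  1.08  0.47 -0.65 -2.01  1.01] 0.0
80 -150 [ 0.77  1.23  0.69 -0.36 -2.39  1.26] 0.0
80 -120 [ 0.94  1.19  0.61  0.16 -2.37  1.7 ] 0.0
80 -90 [ 1.11  1.09  0.33  0.54 -2.12  1.96] 0.0
80 -60 [ 1.27  0.95 -0.04  0.84 -1.79  2.  ] 0.0
80 60 [ 0.74  0.8  -0.92 -2.84 -1.54  1.62] 0.0
80 90 [ 0.47  0.81 -0.58 -2.   -1.32  1.4 ] 0.0
80 120 [ 0.42  0.9  -0.19 -1.4  -1.46  1.09] 0.0
80 150 [ 0.49  1.04  0.2  -1.03 -1.79  0.95] 0.0
80 180 [ 0.61  1.16  0.52 -0.74 -2.14  0.99] 0.0
```

```bash
cat > sim.py <<'E'
from ik import *
r=np.radians
def path(psi,al,q0,gp=27,verbose=0):
    g0=np.array([450,111.5,22])+(gp-33)*np.array([np.cos(r(43.2)),np.sin(r(43.2)),0])
    pan=np.array([503,361,48+gp+0.]); q=np.array(q0); Q=[];E=[]
    seq=[(g0,-psi,43.2)]
    up=g0+[0,0,150]; seq+=[(g0+[0,0,h],-psi,43.2) for h in(50,100,150)]
    hi=pan+[0,0,60]
    for f in np.linspace(0,1,17)[1:]: seq.append((up+(hi-up)*f,-psi+90*f,43.2+(al-43.2)*f))
    seq+=[(pan+[0,0,h],90-psi,al) for h in(40,20,0)]
    for g,t,a in seq:
        P,T=pose(g,6,r(t),r(a)); q,e=ik(P,T,q); Q.append(q);E.append(e)
    Q=np.array(Q); return Q,max(E),np.abs(np.diff(Q,axis=0)).max(),Q[:,4].max(),Q[:,3].min()
if __name__=='__main__':
    q0=np.array(D[-1][0])
    for psi in(25,35):
        for al in(60,70,80,90,100):
            Q,e,dm,j5,j4=path(psi,al,q0); print(psi,al,round(e,1),round(dm,2),round(j5,2),round(j4,2),Q[-1].round(2))
E
python3 sim.py
```

```text
25 60 5.0 1.08 -0.16 -2.84 [ 0.76  0.6  -0.87 -2.84 -1.04  1.54]
25 70 0.0 0.62 -0.24 -2.52 [ 0.65  0.61 -0.79 -2.52 -0.99  1.46]
25 80 0.0 0.46 -0.34 -2.2 [ 0.57  0.64 -0.68 -2.2  -0.97  1.35]
25 90 0.0 0.37 -0.44 -1.91 [ 0.51  0.67 -0.57 -1.91 -1.    1.22]
25 100 0.0 0.32 -0.51 -1.65 [ 0.47  0.7  -0.45 -1.65 -1.05  1.11]
35 60 5.3 0.9 -0.16 -2.8 [ 0.78  0.5  -0.8  -2.8  -0.7   1.46]
35 70 0.0 0.58 -0.26 -2.43 [ 0.68  0.52 -0.73 -2.43 -0.7   1.32]
35 80 0.0 0.42 -0.38 -2.08 [ 0.61  0.55 -0.64 -2.08 -0.73  1.16]
35 90 0.0 0.32 -0.48 -1.77 [ 0.55  0.59 -0.54 -1.77 -0.79  1.03]
35 100 0.0 0.29 -0.57 -1.52 [ 0.52  0.63 -0.44 -1.52 -0.88  0.93]
```

Run:
```python
from h import *
from ik import *
d=ld('w5'); im=cv2.imread('pics/w5.png'); g=cv2.cvtColor(im,cv2.COLOR_BGR2GRAY)
def span(line,o):  # subpixel edges printed
    return [int(x) for x in line]
cap=(g[150:220,325:360]<60).astype(np.uint8); ys,xs=np.nonzero(cap); print('cap',xs.min()+325,xs.max()+325,ys.min()+150,ys.max()+150)
wh=(g[150:220,265:335]>165).astype(np.uint8); n,l,s,c=cv2.connectedComponentsWithStats(wh); print(s[1:]+[265,150,0,0,0])
print(g[185,270:352].tolist()); print(g[155:215,300].tolist()); print(g[155:215,337].tolist())
for u,v in((281,185),(345.5,185),(313,167),(313,203)): print(onz(d,u,v,30 if v==185 else 20).round(1))
st=read_state(); M=R.from_quat(st['ee_rot']).as_matrix(); print(M.round(3).tolist(),st['position'])
d=shot("wrist","w6"); print(pix(d,[450,111.5,20]))
```

```text
cap 329 344 168 203
[[ 265  150   70   47 2008]
 [ 309  156    1    1    1]
 [ 265  206   70   14  403]]
[148, 130, 120, 119, 118, 118, 119, 120, 120, 125, 147, 173, 183, 185, 187, 189, 190, 190, 190, 189, 189, 188, 189, 189, 188, 189, 189, 189, 189, 189, 190, 189, 189, 189, 189, 189, 190, 190, 190, 190, 190, 190, 189, 190, 190, 190, 191, 191, 191, 191, 191, 190, 189, 185, 182, 181, 174, 137, 81, 50, 47, 47, 47, 47, 47, 47, 48, 46, 47, 47, 47, 47, 47, 47, 50, 79, 136, 171, 180, 180, 180, 180]
[165, 165, 165, 164, 165, 165, 164, 164, 165, 165, 164, 163, 161, 164, 174, 184, 191, 193, 187, 182, 183, 184, 185, 186, 187, 187, 187, 188, 189, 189, 190, 189, 188, 187, 186, 185, 184, 182, 178, 172, 164, 156, 150, 148, 142, 132, 119, 109, 110, 118, 121, 123, 122, 122, 122, 121, 120, 123, 139, 160]
[165, 165, 165, 165, 165, 165, 164, 164, 165, 164, 152, 104, 61, 48, 48, 48, 47, 48, 47, 48, 47, 48, 47, 47, 48, 47, 47, 48, 48, 47, 46, 46, 46, 47, 46, 47, 48, 49, 48, 48, 46, 46, 46, 45, 45, 45, 46, 45, 55, 99, 155, 177, 180, 180, 179, 180, 180, 180, 180, 180]
[421.5  91.4  30. ]
[470.2 137.   30. ]
[434.2 126.2  20. ]
[461.5  96.9  20. ]
[[-0.642, -0.684, -0.345], [-0.603, 0.729, -0.324], [0.474, 0.0, -0.881]] [449.41078249 111.54855882 167.01741373]
[314.98524159 254.30317309]
```

View pics/w6.png

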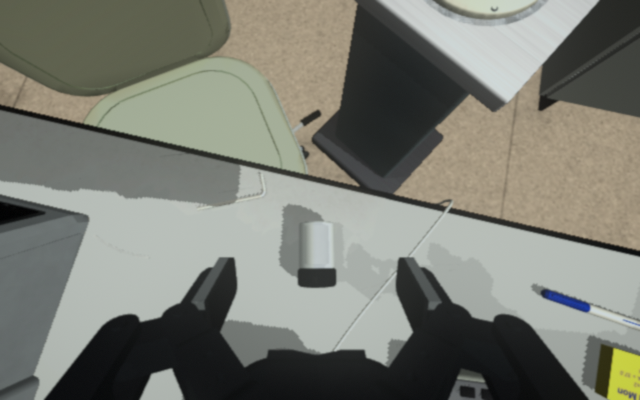

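The wrist view shows the can between the open fingers at about (318,255) with the cap towards the gripper body. Its middle measures about (448,112). I'll go down and take it round the body.

Request:
play_rows(series=[[-1,-0.4,-30,0,0,0],[-1,-0.4,-30,0,0,0],[-1,-0.4,-30,0,0,0],[-0.4,0,-20,0,0,0],[0,0,-15,0,0,0],[0,0,-8,0,0,0],[0,0,-6,0,0,0],[0,0,0,0,0,0],[0,0,0,0,0,0],[0,0,0,0,0,0]], gripper=1)

```text
clock: 12.35
position: [447.0, 110.6, 31.4]
ee_rot: [-0.357, 0.903, -0.089, -0.224]
contact_force: [0.7, -0.5, 0.4]
gripper_width: 85.3
grasp_force: 0.0
```

Request:
play_rows(series=[[0,0,0,0,0,0],[0,0,0,0,0,0],[0,0,0,0,0,0],[0,0,0,0,0,0],[0,0,0,0,0,0],[0,0,0,0,0,0],[0,0,0,0,0,0],[0,0,0,0,0,0]], gripper=0.3)

```text
clock: 13.02
position: [447.0, 110.4, 31.2]
ee_rot: [-0.357, 0.902, -0.09, -0.225]
contact_force: [0.6, 0.7, 4.9]
gripper_width: 30.6
grasp_force: 57.1
```

Request:
play_rows(series=[[0,0,0,0,0,0],[0,0,0,0,0,0],[0,0,0,0,0,0],[0,0,-3,0,0,0],[0,0,-3,0,0,0],[0,0,0,0,0,0],[0,0,0,0,0,0]], gripper=0.75)

```text
clock: 13.6
position: [446.1, 110.1, 24.0]
ee_rot: [-0.357, 0.902, -0.09, -0.225]
contact_force: [-0.2, -0.5, -0.1]
gripper_width: 64.1
grasp_force: 0.0
```

Run:
```python
from h import *
d=shot("wrist","w7"); s=shot("scene","s7")
a=cv2.imread('pics/w7.png')[180:400,170:470]; b=cv2.imread('pics/s7.png')[100:210,360:480]
cv2.imwrite('pics/c7.png',np.hstack([cv2.resize(a,(480,352)),cv2.resize(b,(320,352))]))
print(read_state()['position'])
```

```text
[446.35847086 110.27131312  24.28005547]
```

View pics/c7.png

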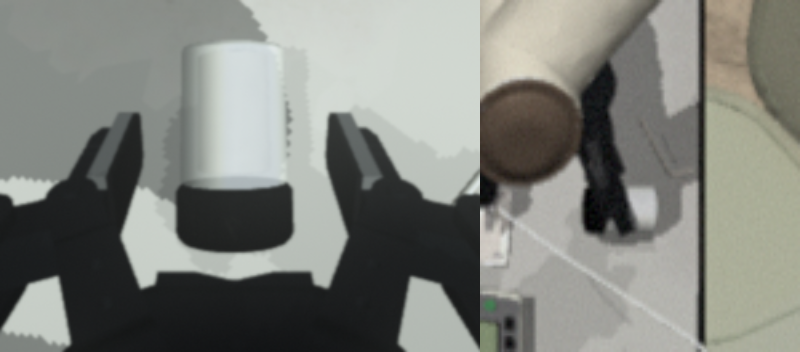

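The crop shows the can's white body between the pads with its cap towards the palm, so the grasp is well placed. I'll close again at this lower height.

Request:
play_rows(series=[[0,0,0,0,0,0],[0,0,0,0,0,0],[0,0,0,0,0,0],[0,0,0,0,0,0],[0,0,0,0,0,0],[0,0,0,0,0,0],[0,0,0,0,0,0]], gripper=0.3)

```text
clock: 14.28
position: [446.6, 110.5, 24.9]
ee_rot: [-0.357, 0.902, -0.09, -0.225]
contact_force: [-0.2, 1.5, 6.1]
gripper_width: 34.5
grasp_force: 59.5
```

Request:
play_rows(series=[[0,0,0,0,0,0],[0,0,0,0,0,0],[0,0,-2,0,0,0],[0,0,-2,0,0,0],[0,0,0,0,0,0],[0,0,0,0,0,0]], gripper=0.7)

```text
clock: 14.78
position: [446.2, 110.1, 20.1]
ee_rot: [-0.357, 0.902, -0.089, -0.225]
contact_force: [-0.4, -0.1, -0.5]
gripper_width: 60.2
grasp_force: 0.0
```

Request:
play_rows(series=[[0,0,0,0,0,0],[0,0,0,0,0,0],[0,0,0,0,0,0],[0,0,0,0,0,0],[0,0,0,0,0,0],[0,0,0,0,0,0],[0,0,0,0,0,0]], gripper=0.3)

```text
clock: 15.37
position: [446.7, 110.4, 20.7]
ee_rot: [-0.357, 0.902, -0.089, -0.225]
contact_force: [0.7, 0.7, 3.9]
gripper_width: 35.6
grasp_force: 59.7
```

Request:
play_rows(series=[[0,0,5,0,0,0],[0,0,10,0,0,0],[0,0,15,0,0,0],[0,0,20,0,0,0],[0,0,20,0,0,0.876],[0,0,20,0,0,0.876],[0,0,20,0,0,0.876],[0,0,20,0,0,0.876],[0,0,0,0,0,0.876],[0,0,0,0,0,0.876],[0,0,0,0,0,0.876],[0,0,0,0,0,0],[0,0,0,0,0,0]], gripper=0.3)

```text
clock: 16.45
position: [445.8, 110.2, 150.9]
ee_rot: [-0.623, 0.744, -0.156, -0.185]
contact_force: [0.3, -0.0, -1.2]
gripper_width: 35.5
grasp_force: 60.0
```

```bash
python3 - <<'E'
from h import *
for f,roi in(('top0',(322,172,357,208)),('scene0',(318,183,356,222)),('w1',(410,220,478,280))):
    d=ld(f); im=cv2.imread('pics/'+f+'.png'); x0,y0,x1,y1=roi; k=6
    g=cv2.resize(cv2.cvtColor(im[y0:y1,x0:x1],cv2.COLOR_BGR2GRAY),None,fx=k,fy=k,interpolation=cv2.INTER_CUBIC)
    g=cv2.GaussianBlur(g,(0,0),3)
    out=[]
    for th in range(90,200,6):
        for inv in(0,1):
            b=((g<th) if inv else (g>=th)).astype(np.uint8)
            cs,_=cv2.findContours(b,cv2.RETR_LIST,cv2.CHAIN_APPROX_NONE)
            for c in cs:
                if len(c)<60: continue
                e=cv2.fitEllipse(c); A=cv2.contourArea(c); Ae=np.pi*e[1][0]*e[1][1]/4
                if abs(A/Ae-1)<.04 and e[1][0]/e[1][1]>.6 and max(e[1])/k>9:
                    u,v=e[0][0]/k+x0-.42,e[0][1]/k+y0-.42; P48=onz(d,u,v,48);P52=onz(d,u,v,52.5)
                    q=cv2.convexHull(c); dia=np.linalg.norm(onz(d,u+max(e[1])/k/2,v,50)-onz(d,u-max(e[1])/k/2,v,50))
                    out.append((th,inv,round(u,1),round(v,1),round(dia),P48[:2].round(1).tolist(),P52[:2].round(1).tolist(),round(e[1][0]/e[1][1],2)))
    print(f); [print(o) for o in out[::2]]
E
python3 rec.py
```

```text
top0
(132, 0, 338.5, 189.7, 53, [506.3, 363.7], [505.8, 363.9], 0.97)
(132, 1, 338.5, 189.7, 53, [506.3, 363.7], [505.8, 363.9], 0.97)
(138, 0, 338.6, 189.7, 50, [506.2, 363.6], [505.8, 363.8], 1.0)
(138, 1, 338.6, 189.7, 51, [506.2, 363.6], [505.8, 363.8], 1.0)
(144, 0, 338.6, 189.7, 49, [506.2, 363.5], [505.7, 363.7], 0.96)
(144, 1, 338.6, 189.7, 50, [506.2, 363.5], [505.7, 363.7], 0.96)
(150, 0, 338.6, 189.7, 49, [506.2, 363.6], [505.7, 363.8], 0.91)
(150, 1, 338.4, 191.0, 78, [503.3, 364.0], [502.9, 364.2], 0.88)
(156, 1, 338.4, 189.6, 48, [506.4, 364.0], [506.0, 364.2], 0.85)
(162, 1, 338.5, 190.9, 81, [503.4, 363.6], [502.9, 363.9], 0.88)
scene0
(174, 0, 336.0, 203.3, 75, [496.6, 374.2], [494.0, 377.6], 0.69)
(180, 1, 335.8, 203.0, 75, [497.6, 373.7], [495.0, 377.1], 0.71)
(186, 1, 335.8, 202.9, 75, [497.8, 373.4], [495.2, 376.8], 0.72)
(192, 1, 335.8, 202.7, 76, [498.1, 373.1], [495.5, 376.5], 0.74)
w1
(156, 0, 445.4, 253.8, 48, [504.9, 364.2], [504.0, 360.9], 0.74)
(156, 1, 438.8, 251.2, 87, [506.7, 354.1], [505.8, 350.9], 0.79)
(162, 1, 438.8, 251.1, 87, [506.6, 354.1], [505.7, 350.9], 0.8)
[ 0.775  0.344 -0.494  0.303 -1.159 -1.134] [445.8 110.2 150.9]
```

Request:
play_rows(series=[[1.5,6.3,-0.6,0.369,-0.065,0],[1.5,6.3,-0.6,0.369,-0.065,0],[1.5,6.3,-0.6,0.369,-0.065,0],[1.5,6.3,-0.6,0.369,-0.065,0],[1.5,6.3,-0.6,0.369,-0.065,0],[1.5,6.3,-0.6,0.369,-0.065,0],[1.5,6.3,-0.6,0.369,-0.065,0],[1.5,6.3,-0.6,0.369,-0.065,0],[1.5,6.3,-0.6,0.369,-0.065,0],[1.5,6.3,-0.6,0.369,-0.065,0],[1.5,6.3,-0.6,0.369,-0.065,0],[1.5,6.3,-0.6,0.369,-0.065,0],[1.5,6.3,-0.6,0.369,-0.065,0],[1.5,6.3,-0.6,0.369,-0.065,0],[1.5,6.3,-0.6,0.369,-0.065,0],[1.5,6.3,-0.6,0.369,-0.065,0],[1.5,6.3,-0.6,0.369,-0.065,0],[1.5,6.3,-0.6,0.369,-0.065,0],[1.5,6.3,-0.6,0.369,-0.065,0],[1.5,6.3,-0.6,0.369,-0.065,0]], gripper=0.3)

```text
clock: 18.12
position: [476.5, 236.8, 138.6]
ee_rot: [-0.635, 0.758, 0.095, 0.114]
contact_force: [0.0, 0.5, -1.2]
gripper_width: 35.7
grasp_force: 59.9
```

Request:
play_rows(series=[[1.5,6.3,-0.6,0.369,-0.065,0],[1.5,6.3,-0.6,0.369,-0.065,0],[1.5,6.3,-0.6,0.369,-0.065,0],[1.5,6.3,-0.6,0.369,-0.065,0],[1.5,6.3,-0.6,0.369,-0.065,0],[1.5,6.3,-0.6,0.369,-0.065,0],[1.5,6.3,-0.6,0.369,-0.065,0],[1.5,6.3,-0.6,0.369,-0.065,0],[1.5,6.3,-0.6,0.369,-0.065,0],[1.5,6.3,-0.6,0.369,-0.065,0],[1.5,6.3,-0.6,0.369,-0.065,0],[1.5,6.3,-0.6,0.369,-0.065,0],[1.5,6.3,-0.6,0.369,-0.065,0],[1.5,6.3,-0.6,0.369,-0.065,0],[1.5,6.3,-0.6,0.369,-0.065,0],[1.5,6.3,-0.6,0.369,-0.065,0],[1.5,6.3,-0.6,0.369,-0.065,0],[1.5,6.3,-0.6,0.369,-0.065,0],[1.5,6.3,-0.6,0.369,-0.065,0],[1.5,6.3,-0.6,0.369,-0.065,0]], gripper=0.3)

```text
clock: 19.78
position: [507.3, 362.3, 126.6]
ee_rot: [-0.55, 0.657, 0.33, 0.395]
contact_force: [0.2, -0.3, -1.4]
gripper_width: 35.8
grasp_force: 59.9
```

```bash
python3 rec.py
python3 - <<'E'
from h import *
from scipy.spatial.transform import Rotation as R
st=read_state(); M=R.from_quat(st['ee_rot']).as_matrix(); print(M.round(3).tolist(),'tilt from down',np.degrees(np.arccos(-M[2,2])),np.degrees(np.arctan2(M[1,2],M[0,2])), 'y el',M[2,1])
ims=[]
for n in('scene','top','wrist'): 
    d=shot(n,n[0]+'8'); print(n,pix(d,st['position']),pix(d,st['position']+[0,0,36]),pix(d,st['position']-[0,0,30]),pix(d,[505.5,363.8,48]))
a=cv2.imread('pics/s8.png')[110:240,270:410];b=cv2.imread('pics/t8.png')[120:250,280:420];c=cv2.imread('pics/w8.png')
cv2.imwrite('pics/c8.png',np.vstack([np.hstack([cv2.resize(a,(400,371),interpolation=2),cv2.resize(b,(400,371),interpolation=2)]),np.hstack([cv2.resize(c,(366,229)),np.zeros((229,434,3),np.uint8)])]))
E
```

```text
[ 0.269  0.479 -0.241 -1.444 -0.932  0.566] [507.3 362.3 126.6]
[[-0.081, -0.984, 0.156], [-0.462, 0.176, 0.869], [-0.883, -0.001, -0.469]] tilt from down 62.011297459929885 79.83743303845104 y el -0.0012974952150431318
scene [336.96103866 174.07269809] [337.60912086 162.02146631] [336.44538339 183.66142176] [335.82717885 199.08881374]
top [341.07087329 185.57362671] [342.09311577 183.6304099 ] [340.28566095 187.06626458] [338.4699134  190.02080201]
wrist [314.62411268 265.10475713] [314.76027375 332.68782878] [314.51781458 212.34406187] [317.66234392 133.78630322]
```

View pics/c8.png

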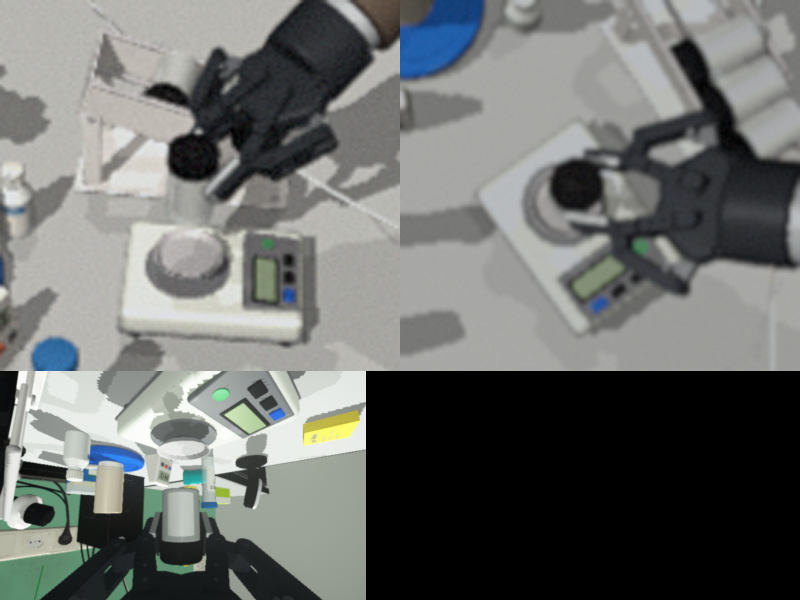

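The composite shows the can held upright, cap up, above the pan. The cap is at top px (341.6,185), and the pan and can are in line in the wrist view. I'll compare can and pan numerically.

Run:
```python
from h import *
def prof(f,r,c0,c1,col=False):
    g=cv2.cvtColor(cv2.imread('pics/'+f+'.png'),cv2.COLOR_BGR2GRAY); print(f,r,c0,(g[c0:c1,r] if col else g[r,c0:c1]).tolist())
for v in(181,184,187): prof('t8',v,328,356)
for u in(338,341,344): prof('t8',u,170,202,True)
for v in(160,164,168): prof('s8',v,325,352)
for u in(335,338): prof('s8',u,150,195,True)
for v in(215,230,250,262): prof('w8',v,270,362)
prof('w8',316,195,220,True)
for v in(118,124,130,134,138,142,146,150): prof('w8',v,255,390)
```

```text
t8 181 328 [125, 132, 135, 128, 108, 70, 31, 20, 24, 20, 23, 18, 26, 19, 22, 20, 20, 20, 26, 19, 20, 47, 98, 144, 167, 173, 176, 174]
t8 184 328 [127, 131, 141, 136, 92, 36, 19, 18, 22, 23, 28, 32, 31, 27, 25, 22, 19, 20, 23, 20, 22, 20, 45, 99, 136, 148, 157, 173]
t8 187 328 [138, 162, 166, 143, 95, 40, 21, 18, 21, 23, 22, 20, 20, 18, 25, 17, 16, 18, 20, 18, 20, 22, 44, 94, 133, 145, 148, 154]
t8 338 170 [185, 186, 186, 184, 176, 147, 95, 42, 20, 25, 21, 23, 24, 25, 28, 25, 26, 22, 21, 23, 22, 17, 31, 75, 131, 160, 158, 139, 138, 144, 140, 126]
t8 341 170 [186, 186, 186, 181, 158, 106, 43, 18, 21, 24, 23, 19, 18, 24, 27, 25, 26, 18, 22, 16, 19, 18, 26, 64, 123, 161, 160, 126, 79, 62, 88, 113]
t8 344 170 [185, 172, 145, 122, 109, 81, 43, 23, 20, 21, 23, 20, 19, 20, 19, 24, 22, 16, 15, 18, 18, 20, 25, 53, 102, 145, 165, 150, 100, 54, 48, 60]
s8 160 325 [223, 224, 216, 165, 81, 30, 15, 13, 12, 14, 18, 25, 26, 26, 24, 19, 17, 20, 11, 25, 46, 104, 150, 158, 155, 132, 60]
s8 164 325 [221, 223, 215, 154, 55, 23, 15, 13, 25, 20, 22, 28, 33, 30, 21, 15, 19, 19, 22, 21, 22, 51, 110, 148, 149,
[... 7315 characters left out ...]
37, 238, 238]
w8 150 255 [198, 198, 196, 196, 196, 196, 197, 196, 195, 196, 196, 196, 195, 195, 194, 192, 192, 192, 192, 193, 194, 193, 197, 205, 208, 203, 196, 199, 208, 219, 228, 234, 237, 235, 231, 229, 226, 222, 221, 220, 220, 218, 215, 211, 212, 213, 213, 208, 206, 208, 209, 208, 207, 204, 201, 194, 189, 192, 197, 200, 200, 199, 198, 197, 197, 198, 198, 198, 197, 195, 193, 184, 171, 163, 159, 157, 159, 160, 159, 158, 155, 154, 152, 153, 152, 151, 146, 142, 144, 147, 147, 147, 149, 151, 155, 158, 161, 164, 175, 185, 193, 199, 197, 187, 182, 185, 188, 191, 192, 194, 195, 196, 195, 193, 190, 190, 184, 179, 203, 226, 230, 233, 235, 236, 236, 236, 236, 236, 237, 238, 238, 238, 238, 238, 238]
```

Request:
play_rows(series=[[-1.6,-0.2,0,-0.295,0.052,0],[0,0,-5,0,0,0],[0,0,-8,0,0,0],[0,0,-8,0,0,0],[0,0,-7,0,0,0],[0,0,-5,0,0,0],[0,0,-4,0,0,0],[0,0,-3,0,0,0],[0,0,-2,0,0,0],[0,0,0,0,0,0],[0,0,0,0,0,0],[0,0,0,0,0,0]], gripper=0.3)

```text
clock: 20.93
position: [505.0, 362.2, 84.8]
ee_rot: [-0.556, 0.663, 0.322, 0.384]
contact_force: [0.1, -0.6, -0.3]
gripper_width: 35.5
grasp_force: 59.9
```

Run:
```python
from h import *
f=[]
for i in range(6):
    d=get_image("top") if i<5 else shot("top","t9"); s=read_state(); f.append(np.r_[s['contact_force'],s['position']])
print(np.mean(f,0).round(2),np.std(f,0).round(2))
g=cv2.cvtColor(cv2.imread('pics/t9.png'),cv2.COLOR_BGR2GRAY)
P=np.mean(f,0)[3:]
print('pred cap top/low',pix(d,P+[0,0,35.5]),pix(d,P+[0,0,17.5]))
m=(g[165:205,322:360]<60).astype(np.uint8); n,l,s,c=cv2.connectedComponentsWithStats(m); print(s+[322,165,0,0,0],c+[322,165])
d=shot("scene","s9"); g=cv2.cvtColor(cv2.imread('pics/s9.png'),cv2.COLOR_BGR2GRAY)
print('scene',pix(d,P+[0,0,35.5]),pix(d,P-[0,0,30.5]),pix(d,[505.6,363.7,48]))
```

```text
[ 3.5000e-01 -9.0000e-02 -8.8000e-01  5.0488e+02  3.6218e+02  8.4780e+01] [0.48 0.39 0.23 0.05 0.02 0.07]
pred cap top/low [340.94054235 187.00707273] [340.46891306 187.8781292 ]
[[ 322  165   38   40 1196]
 [ 355  173    5   10   33]
 [ 332  179   18   17  244]
 [ 350  200   10    5   40]
 [ 341  201    7    2    7]] [[339.51588629 183.39715719]
 [357.33333333 178.48484848]
 [340.54098361 187.32377049]
 [355.175      202.175     ]
 [344.         201.85714286]]
scene [337.70397423 176.58348878] [336.56779329 196.99315173] [335.82116842 199.04584376]
```

Request:
play_rows(series=[[0.8,1.0,0,0,0,0],[0,0,-1,0,0,0],[0,0,-1,0,0,0],[0,0,-1,0,0,0],[0,0,0,0,0,0],[0,0,0,0,0,0]])

```text
clock: 21.78
position: [505.5, 363.1, 81.2]
ee_rot: [-0.556, 0.663, 0.322, 0.383]
contact_force: [-0.2, -0.7, -1.1]
gripper_width: 36.1
grasp_force: 59.9
```

Request:
play_rows(series=[[0,0,-1,0,0,0],[0,0,0,0,0,0],[0,0,0,0,0,0]])

```text
clock: 22.03
position: [505.6, 363.1, 80.3]
ee_rot: [-0.556, 0.663, 0.322, 0.384]
contact_force: [0.1, 0.3, -0.7]
gripper_width: 35.6
grasp_force: 59.9
```

Request:
play_rows(series=[[0,0,-1,0,0,0],[0,0,0,0,0,0],[0,0,0,0,0,0]])

```text
clock: 22.28
position: [505.5, 363.1, 79.3]
ee_rot: [-0.556, 0.663, 0.322, 0.384]
contact_force: [-0.3, -0.4, -1.6]
gripper_width: 35.7
grasp_force: 59.9
```

Request:
play_rows(series=[[0,0,-1,0,0,0],[0,0,0,0,0,0],[0,0,0,0,0,0]])

```text
clock: 22.53
position: [505.6, 363.1, 78.5]
ee_rot: [-0.556, 0.663, 0.322, 0.384]
contact_force: [-0.0, 0.2, -1.0]
gripper_width: 35.3
grasp_force: 60.0
```

Request:
play_rows(series=[[0,0,-1,0,0,0],[0,0,0,0,0,0],[0,0,0,0,0,0]])

```text
clock: 22.78
position: [505.7, 363.2, 77.6]
ee_rot: [-0.556, 0.663, 0.322, 0.384]
contact_force: [0.6, -0.6, 1.2]
gripper_width: 35.8
grasp_force: 59.9
```

Run:
```python
from h import *
f=[]
for i in range(6):
    get_image("top"); s=read_state(); f.append(np.r_[s['contact_force'],s['position']])
print(np.mean(f,0).round(2),np.std(f,0).round(2))
```

```text
[ 6.0000e-02 -4.1000e-01  7.5000e-01  5.0566e+02  3.6316e+02  7.7600e+01] [0.31 0.65 0.36 0.01 0.01 0.03]
```

Request:
play_rows(series=[[0,0,0,0,0,0],[0,0,0,0,0,0],[0,0,0,0,0,0],[0,0,0,0,0,0],[0,0,0,0,0,0],[0,0,0,0,0,0],[0,0,0,0,0,0],[0,0,0,0,0,0]], gripper=0.8)

```text
clock: 23.75
position: [505.6, 363.1, 77.4]
ee_rot: [-0.556, 0.663, 0.322, 0.384]
contact_force: [0.2, -0.5, -0.6]
gripper_width: 68.4
grasp_force: 0.0
```

Run:
```python
from h import *
d=shot("top","t10"); g=cv2.cvtColor(cv2.imread('pics/t10.png'),cv2.COLOR_BGR2GRAY)
m=(g[165:205,322:360]<60).astype(np.uint8); n,l,s,c=cv2.connectedComponentsWithStats(m); print(s+[322,165,0,0,0],c+[322,165])
print((pix(d,[505.6,363.7,113.5])+pix(d,[505.6,363.7,95.5]))/2)
g=cv2.cvtColor(shot("scene","s10")["image"],cv2.COLOR_RGB2GRAY); d=ld("s10")
m=(g[165:205,322:356]<60).astype(np.uint8); n,l,s,c=cv2.connectedComponentsWithStats(m); print(s+[322,165,0,0,0],c+[322,165])
print((pix(d,[505.6,363.7,113.5])+pix(d,[505.6,363.7,95.5]))/2)
```

```text
[[ 322  165   38   40 1271]
 [ 357  170    3    6   11]
 [ 332  179   18   18  237]
 [ 359  204    1    1    1]] [[340.44374508 184.11014949]
 [358.45454545 172.72727273]
 [339.89029536 187.05485232]
 [359.         204.        ]]
[339.83529009 187.43376466]
[[ 322  165   34   40 1041]
 [ 327  165   29   25  298]
 [ 352  191    4    7   21]] [[338.55043228 186.15658021]
 [337.24496644 178.00671141]
 [353.80952381 194.52380952]]
[336.75555226 181.81808767]
```

Request:
play_rows(series=[[-0.8,-4.3,2.5,0,0,0],[-1.5,-8.6,5,0,0,0],[-3,-17,10,0,0,0],[-3,-17,10,0,0,0],[-3,-17,10,0,0,0],[-3,-17,10,0,0,0],[-3,-15,15,0,0,0],[-3,-10,15,0,0,0],[0,0,0,0,0,0],[0,0,0,0,0,0],[0,0,0,0,0,0]])

```text
clock: 24.77
position: [485.1, 257.1, 154.9]
ee_rot: [-0.556, 0.664, 0.322, 0.384]
contact_force: [0.1, 0.2, -0.2]
gripper_width: 68.5
grasp_force: 0.0
```

Run:
```python
from h import *
a=shot("scene","s11"); b=shot("top","t11"); w=shot("wrist","w11")
A=cv2.imread('pics/s11.png')[110:240,270:410];B=cv2.imread('pics/t11.png')[100:230,300:440];W=cv2.imread('pics/w11.png')
cv2.imwrite('pics/c11.png',np.vstack([np.hstack([cv2.resize(A,(400,371)),cv2.resize(B,(400,371))]),np.hstack([cv2.resize(W,(366,229)),np.zeros((229,434,3),np.uint8)])]))
```

```text
(no output)
```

View pics/c11.png

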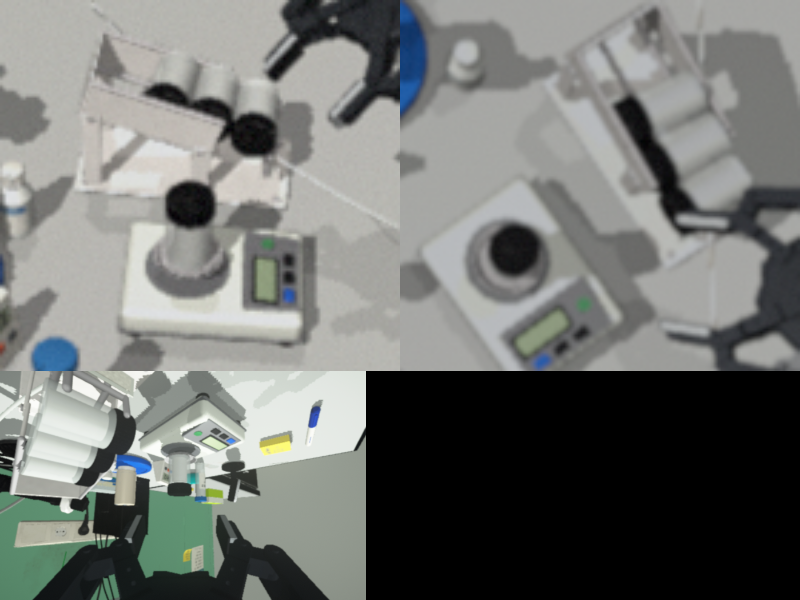

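The can stands upright and centred in the pan, cap at crop (190,203) in the scene view and (515,250) in the top view. The other three cans are at the stop and the gripper is clear of everything. Handing in.

```bash
python3 -c "
from bench import job_done; print(job_done())"
```

```text
the job is handed in; nothing more can be done
None
```

The job is handed in: in the last pictures the front can stands upright, cap up, in the scale pan and let go, with the other three cans down at the stop; the hand-in call gave no verdict back.

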